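# Close the sticking cover of a key-blank tray and bolt it

## Robot

A 7-joint arm with a two-finger parallel gripper is mounted at the origin on the work surface. World frame = base frame: x ahead of the robot, y to its left, z up, the work surface at z = 0. Lengths are in mm, angles in rad, forces in N, time in s.
With the tool pointing down it reaches from about 425 to 875 mm from the base axis. Payload 4.7 kg.
Tool frame: the origin (TCP) lies at the very end of the fingers, on their centre line; the grasp point (between the pads) lies ctrl.tcp_to_grasp behind it (ctrl.tcp_to_grasp is the distance from the TCP to the grasp point, in mm); z points along the fingers, y is the line along which they close (so a half turn about z gives the same grasp; the last joint's range is limited). The gripper opens to 87 mm and grips with 3 to 60 N. Pads are 19 mm wide; open, the fingers measure 117 mm over their backs; the gripper's body (75 mm by 190 mm) begins 51 mm behind the grasp point.
Start: joints at [-1.268, 0.321, -0.07, 1.45, 0.023, 1.371, -0.057], TCP at [185.149, 623.094, 222.587] pointing down, gripper open.
Joint ranges: [-2.86, 2.86], [-0.3, 2.09], [-1.38, 1.24], [0.06, 2.45], [-1.56, 4.7], [0.09, 2.05], [-2.69, 2.69]. Speed limits (rad/s): [2.57, 2.57, 3.14, 3.14, 3.14, 3.14, 3.14].

## Interface

Orientations are given as a unit quaternion [w, x, y, z].
In Python, from cell import ctrl, eyes gives the robot as it stands. Calls block until the motion is done:
- ctrl.move_to(position, orientation): joint-space move of the TCP to a pose.
- ctrl.move_linear(position, vel=150, rot=None, threshold=None): straight line of the TCP; rot=None keeps the orientation; vel is the mean speed in mm/s. With threshold (N) it stops when the force on the tool has changed by that much, and returns True; else False.
- ctrl.move_j(angles): joint-space move.
- ctrl.grip(opening, force=None): finger opening in mm; force is the grip in N (None keeps the last); returns when the fingers have stopped.
- ctrl.sleep(seconds).
- ctrl.inverse_kinematics(position, orientation): joint angles nearest the present ones, or None.
- ctrl.get_obs(): the state.
- eyes.grab_frame(name): name is "scene" or "top" or "wrist"; returns the picture (400x640x3 uint8, red, green, blue); there is no depth.
- eyes.camera_model(name): a dict with "vertical_fov" (degrees; the focal length in pixels is half the picture's height over the tangent of half this angle, whatever the lens; pixels are square), "cx", "cy" (the principal point, pixels), "world_from_camera" (4x4, takes a point from camera to world coordinates); the wrist camera has in their place "T_tool_cam" (4x4, takes a point from camera to tool coordinates, whose origin is the TCP and whose axes are the flange's). Camera axes: x right, y down, z forward; pixel columns grow to the right and rows downward; lengths in mm; the calibration is good to about 2 mm. A picture is of the moment at which its call begins: read the wrist's pose just before it. camera_model takes no time and is no camera call.
A pose or a line that the arm cannot do raises ctrl.MotionError and nothing moves.
- ctrl.finish_job(): hands the job in; it is judged then, once.
Trained networks look in the newest picture that a camera, given by its name, has taken for a name from the list of things; names that differ only in an ending like _2 or _b are one class to them, and where a whole thing is asked for, a point or a joint stands for the part that bears it (a point fixed in the world has none). Each returns a list of dicts, best first, with "conf" (0 to 1); they miss things now and then, are a little off and sometimes report something else, mostly with a low value. They report only what shows in the picture. A call takes as long as a camera call.
- eyes.outline_of(camera, label): "region" (400x640 bool, what is visible of it) and "box" ([left, top, width, height] in pixels, round what is visible of it).
- eyes.place_of(camera, label): "point" ([column, row] in pixels: a listed point, or the origin of a listed thing).
The state is a dict: "t": time; "joints": joint angles; "joint_velocities": joint speeds; "effort": joint torques, N m; "ee_pos": TCP position; "eef_rot": TCP orientation; "wrist_force": force on the tool from outside, world axes, zero at the start; "moment": the same for the moment, N m; "opening": finger opening in mm; "grasp_force": force on a finger pad.
Only numpy, scipy, OpenCV 4.12 (cv2) and the standard library are available. Lean on these libraries where they do the work, as an engineer would, in place of code of your own. Each camera call takes 0.05 s, during which the arm holds its last target. There are 200 camera calls.

## Task

Close the key-blank tray: work its steel cover along the sticking track, away from the robot, by its two end pegs, a little at one end and then at the other because it racks and jams, until it is fully home against the far wall at both ends, and press it there firmly with about 10 N for a second; then push the small side bolt all the way in behind the right-hand peg. Be gentle: never force a jammed cover or the bolt (stay well below 25 N), and leave the small carton on the tray and the other things on the bench undisturbed.

Things in the scene. Friction and masses are not known exactly. Their poses are not given: they have to be found in the camera images.
- case: Orange steel key-blank tray fixed to the bench, 223 mm deep (x), 316 wide (y), 62 high. Origin: middle of its footprint at bench level; x = the way the cover shuts (away from the robot), y = left, z up. Flat deck (open cover parks there) from x = -115 to 0 mm, open compartments from 0 to 100. Along both sides (|y| 138 to 158 mm) track lips, top at z = 62 mm, hold the cover's ends down.
- stop (a point): Middle of the top edge of the tray's far wall, 61 mm above the bench, 104 mm in x from the tray's origin; the wall is 8 mm thick, its inner face (x = 100 mm) stops the cover's far edge.
- hood (a point): Middle of the top of the fixed hood over the deck, 65 mm above the bench, at x = -61 mm in the tray's frame; 108 mm (x) by 110 mm (y). The cover slides under it, so that the middle of the cover's rear edge cannot be reached.
- cover: Steel cover captive in the tracks: plate 100 (x) by 264 (y) by 4 mm, top 52 mm above the bench, a 70 mm long shoe at each end (2.6 to 4.3 mm side play, not known), 0.4 to 0.85 kg. Origin: its middle, underside; x = shutting way, y = left. Starts at x = -18 to +4 mm in the tray's frame, home at +50. A few N at one peg turn it (so that end gains 5 to 40 mm), then the shoes jam; pushing the other peg (up to 16 N) frees it.
- cover_left (a point): Centre, half-way up, of the left upright round steel peg on the cover: 16 mm diameter, standing from 52 to 80 mm above the bench, 15 mm in x and +105 mm in y from the cover's origin. At x = 65 mm in the tray's frame when the cover is home.
- cover_right (a point): The same for the right-hand peg, at y = -105 mm from the cover's origin.
- bolt (a joint): Travel of the side bolt (m): 0 to 0.006 at the start (drawn back), 0.044 fully in, at its stop. It slides to the tray's +y, from its right-hand (-y) side, with 3 N friction. Its 10 mm rod lies 68 mm above the bench at x = 49.5 mm in the tray's frame and passes 2.5 mm behind the right peg only if the cover is home; else it strikes the peg.
- bolt_knob (a point): The bolt's upright round steel knob, 16 mm diameter, from 65 to 107 mm above the bench (rod below); this point is on its axis 93 mm above the bench. In the tray's frame at x = 49.5 mm, y = -200 mm plus the bolt's travel. A bracket, top at z = 61 mm, lies under it out to y = -226 mm.
- carton: Small white carton 50 x 85 x 28 mm standing loose on the tray's hood (its top 93 mm above the bench); origin under its centre. Leave it there.
- padlock: Brass padlock standing on the bench, bystander, 50 x 24 x 82 mm; origin under its centre.
- screwdriver: Screwdriver lying on the bench, bystander; origin under its middle.
- spray: Spray can, 52 mm across, 160 mm high, bystander; origin under its centre.
- pot: Steel cup, 84 mm across, 70 mm high, bystander; origin under its centre.
- cylinder: Small brass lock cylinder lying on the bench, 36 mm long, 38 mm high, bystander; origin under its centre.

How it is judged (in metres and radians):
On the way, in this order (a step that is already met when the one before it is completed fails the run):
1. cover fully home at both ends and pressed there by the fingers with more than 6 N (x of each of cover_left, cover_right in the frame of case above 0.063 m and contact force between the fingers and cover above 6 N), for 0.3 s.
2. bolt pushed in behind the peg (x of each of cover_left, cover_right in the frame of case above 0.063 m and value of joint bolt above 0.038 m), for 0.2 s.
At the end, for the whole second after the job is handed in: Both cover pegs are within 2 mm of their home position (x above 63 mm in the tray's frame), the cover is at rest, and the bolt is in by more than 38 mm of its 44 mm (all of step 2 and linear speed of cover below 0.01 m/s); the robot touches nothing.
It fails at once if the robot presses on the cover with more than 25 N (contact force between any of the fingers, the arm and cover above 25 N).
It fails at once if the robot presses on the bolt with more than 25 N (contact force between any of the fingers, the arm and bolt above 25 N).
It fails at once if the carton on the tray is shifted by more than 15 mm (distance of carton from where it was at the start of the episode above 0.015 m).
It fails at once if another thing on the bench is shifted by more than 20 mm (distance of any of padlock, screwdriver, spray, pot, cylinder from where it was at the start of the episode above 0.02 m).
It also fails if it takes over 72 s, if anything falls off the work surface, if the arm or the gripper's body presses on something with over 40 N, if the wrist force passes 120 N, or if a joint passes its speed limit or range.

## Working session

There is one attempt and no reset: what is moved stays moved. The work goes in short steps, each a Python script; the robot and the scene stay as the last script left them, time stands still between calls to the robot, and variables do not carry over. Pictures are saved under pics/ and viewed, at most 10 in all, crops included, and the job is handed in when it is done.

```bash
ls; mkdir -p pics; cat > h.py <<'E'
import numpy as np, cv2
from cell import ctrl, eyes
def ray(cam,px):
    m=eyes.camera_model(cam); f=200/np.tan(np.radians(m["vertical_fov"])/2)
    T=np.array(m["world_from_camera"]); d=T[:3,:3]@np.array([(px[0]-m["cx"])/f,(px[1]-m["cy"])/f,1.])
    return T[:3,3],d
def at_z(cam,px,z):
    o,d=ray(cam,px); return o+d*(z-o[2])/d[2]
E
python3 - <<'E'
from h import *
for c in ("scene","top"):
    im=eyes.grab_frame(c); cv2.imwrite(f"pics/{c}0.png",im[:,:,::-1])
    m=eyes.camera_model(c); print(c,m)
    for n,z in dict(case=0,stop=61,hood=65,cover=48,cover_left=66,cover_right=66,bolt_knob=93,carton=65,padlock=0,screwdriver=0,spray=0,pot=0,cylinder=0).items():
        for r in eyes.place_of(c,n)[:2]: print(n,np.round(r["point"]),round(r["conf"],2),np.round(at_z(c,r["point"],z)[:2]))
print(ctrl.get_obs(), ctrl.tcp_to_grasp)
E
```

```text
pics
scene {'vertical_fov': 47.913453917306484, 'cx': 314.0153528402654, 'cy': 199.84635158315322, 'world_from_camera': array([[-8.15384375e-02,  8.04906336e-01, -5.87773148e-01,
         1.24655674e+03],
       [ 9.96607702e-01,  5.92418276e-02, -5.71269929e-02,
         9.32825157e+01],
       [-1.11611230e-02, -5.90437292e-01, -8.07006340e-01,
         9.90184419e+02],
       [ 0.00000000e+00,  0.00000000e+00,  0.00000000e+00,
         1.00000000e+00]])}
case [341. 203.] 0.83 [531.  96.]
case [452. 254.] 0.53 [667. 381.]
stop [341. 225.] 0.61 [642. 100.]
hood [336. 169.] 0.97 [466.  79.]
cover [338. 190.] 0.72 [524.  88.]
cover_left [378. 188.] 0.76 [523. 191.]
cover_left [338. 170.] 0.22 [471.  82.]
cover_right [297. 187.] 0.79 [534. -19.]
bolt_knob [259. 192.] 0.68 [ 578. -111.]
carton [336. 166.] 0.58 [456.  79.]
padlock [356. 294.] 0.57 [793. 144.]
screwdriver [190. 150.] 0.59 [ 369. -359.]
spray [215. 283.] 0.55 [ 791. -194.]
pot [455. 252.] 0.59 [661. 388.]
cylinder [286. 283.] 0.76 [776. -24.]
top {'vertical_fov': 48.26220774459395, 'cx': 325.13143042549916, 'cy': 196.92023
[... 1029 characters left out ...]
629,  1.45046085,  0.02262432,
        1.3707875 , -0.05691594]), 'joint_velocities': array([ 6.34533523e-05,  4.54536340e-04,  4.31885000e-05, -8.64353428e-04,
        5.14206510e-04, -1.93173080e-03, -1.79830412e-03]), 'effort': array([ 1.89665457e-05, -4.91120124e+01, -4.03151214e-01, -3.12757301e+01,
       -6.37447648e-02,  3.38139071e-02,  2.37284326e-05]), 'ee_pos': array([185.16302954, 623.11382847, 222.60753908]), 'eef_rot': array([4.09192819e-05, 1.43893425e-01, 9.89593187e-01, 6.23525283e-05]), 'wrist_force': array([-0.45913641,  0.91904455, -0.04120951]), 'moment': array([-0.00569968, -0.03285859,  0.0118225 ]), 'grasp_force': 0.0, 'opening': 86.87547368350958} 18.700000000000003
```

View images.

```bash
python3 - <<'E'
import cv2
a=cv2.imread("pics/top0.png")[110:290,180:480]; cv2.imwrite("pics/topc.png",cv2.resize(a,None,fx=2.66,fy=2.66,interpolation=cv2.INTER_CUBIC))
E
```

```text
(no output)
```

View pics/topc.png

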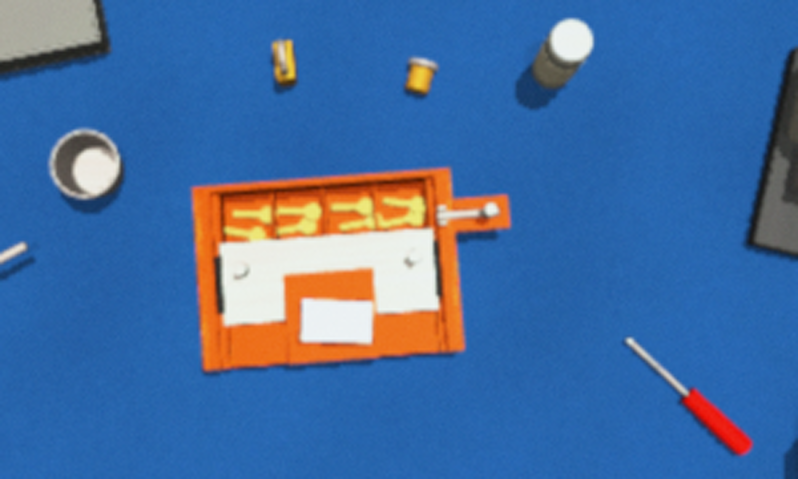

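View pics/scene0.png

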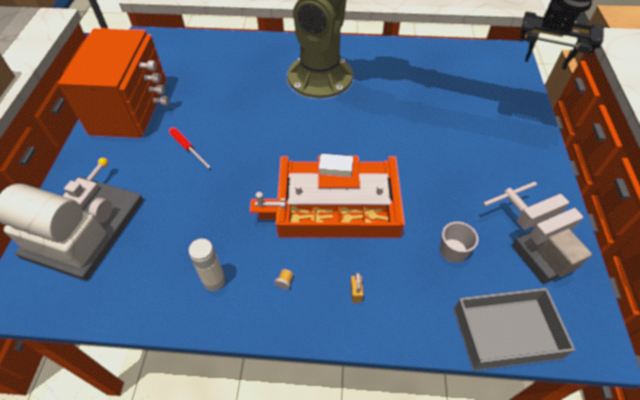

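```bash
cat >> h.py <<'E'
from scipy.spatial.transform import Rotation as R
def quat(yaw):
    p=np.pi/2+yaw/2; return [0,np.cos(p),np.sin(p),0]
def wray(px,obs):
    m=eyes.camera_model("wrist"); f=200/np.tan(np.radians(m["vertical_fov"])/2)
    q=obs["eef_rot"]; W=np.eye(4); W[:3,:3]=R.from_quat([q[1],q[2],q[3],q[0]]).as_matrix(); W[:3,3]=obs["ee_pos"]
    T=W@np.array(m["T_tool_cam"]); return T[:3,3],T[:3,:3]@np.array([(px[0]-m["cx"])/f,(px[1]-m["cy"])/f,1.])
def w_at_z(px,obs,z):
    o,d=wray(px,obs); return o+d*(z-o[2])/d[2]
E
python3 - <<'E'
from h import *
print(eyes.camera_model("wrist"))
ctrl.grip(0,10)
ctrl.move_to([520,60,360],quat(np.radians(5)))
ctrl.sleep(.3)
o=ctrl.get_obs(); im=eyes.grab_frame("wrist"); cv2.imwrite("pics/w0.png",im[:,:,::-1])
print(o["t"],o["ee_pos"],o["wrist_force"],o["opening"])
for n,z in dict(stop=61,hood=65,cover=48,cover_left=66,cover_right=66,bolt_knob=93,carton=65).items():
    for r in eyes.place_of("wrist",n)[:2]: print(n,np.round(r["point"]),round(r["conf"],2),np.round(w_at_z(r["point"],o,z)[:2],1))
E
```

```text
{'vertical_fov': 63.2697683137323, 'cx': 314.94829071519206, 'cy': 199.97634667405998, 'T_tool_cam': array([[ 5.20297179e-04, -9.55780868e-01, -2.94079345e-01,
         8.05595283e+01],
       [ 9.99999823e-01,  5.82475004e-04, -1.23848814e-04,
         1.63606963e-01],
       [ 2.89666194e-04, -2.94079229e-01,  9.55781002e-01,
        -1.62369403e+02],
       [ 0.00000000e+00,  0.00000000e+00,  0.00000000e+00,
         1.00000000e+00]])}
5.6083 [519.9749975   60.3500911  359.88492767] [ 0.50331098  0.66480539 -0.02467379] 0.09317487985005751
stop [330. 237.] 0.73 [638.4  94.3]
cover [332. 156.] 0.68 [516.   84.7]
cover_left [404. 171.] 0.61 [524.9 188.1]
cover_right [258. 172.] 0.87 [544.9 -19.3]
bolt_knob [192. 208.] 0.69 [ 598.1 -104.8]
bolt_knob [489. 245.] 0.62 [617.2 321.3]
carton [194. 208.] 0.72 [ 607.6 -111.9]
carton [329. 122.] 0.59 [467.2  75. ]
```

View pics/w0.png

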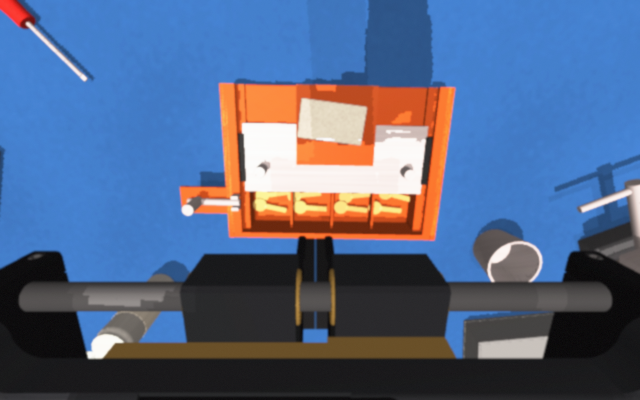

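```bash
python3 - <<'E'
from h import *
o=ctrl.get_obs()
for p,z in [((220,84),62),((454,88),62),((436,240),61),((229,237),61),((266,170),52),((406,173),52),((263,165),80),((243,191),50),((424,193),50),((188,209),107)]: print(p,w_at_z(p,o,z).round(1))
E
```

```text
(220, 84) [430.4 -75.5  62. ]
(454, 88) [408.  237.2  62. ]
(436, 240) [629.2 257.2  61. ]
(229, 237) [652.2 -61.5  61. ]
(266, 170) [544.2 -10.5  52. ]
(406, 173) [530.6 195.9  52. ]
(263, 165) [531.3 -11.1  80. ]
(243, 191) [579.9 -43.9  50. ]
(424, 193) [559.1 228.8  50. ]
(188, 209) [ 594.8 -105.6  107. ]
```

```bash
cat >> h.py <<'E'
YAW=np.radians(4.25); C=np.array([533.4,89.6]); Q=quat(YAW)
ex=np.array([np.cos(YAW),np.sin(YAW)]); ey=np.array([-ex[1],ex[0]])
def P(x,y,z): return [*(C+x*ex+y*ey),z]
def tray(p): d=np.array(p[:2])-C; return np.array([d@ex,d@ey])
def tx(): return tray(ctrl.get_obs()["ee_pos"])
def F(): 
    f=ctrl.get_obs()["wrist_force"]; return np.array([f[:2]@ex,f[:2]@ey,f[2]]).round(1)
def goto(y,x0,zt=115,z=60):
    p=ctrl.get_obs()["ee_pos"]
    if p[2]<zt-5: ctrl.move_linear([p[0],p[1],zt],vel=200)
    ctrl.move_linear(P(x0,y,zt),vel=250); ctrl.move_linear(P(x0,y,z),vel=120)
def push(xmax,y,thr,vel=25):
    f0=F(); hit=ctrl.move_linear(P(xmax,y,60),vel=vel,threshold=thr); x=tx()
    o=ctrl.get_obs(); print("y",y,"hit",hit,"tcp",x.round(1),"peg",round(x[0]+17.5,1),"F0",f0,"F",F(),"t",round(o["t"],2)); return hit,x[0]
E
python3 - <<'E'
from h import *
ctrl.move_to(P(-27,105,130),Q)
goto(105,-27)
h,x=push(20,105,8)
ctrl.sleep(.2); print(F(),tx())
E
```

```text
y 105 hit True tcp [ -0.3 104.6] peg 17.2 F0 [ 1.3 -0.3  0.7] F [-0.6 -0.8 -0.6] t 9.06
[-0.6 -0.5 -0.2] [ -1.21248606 104.76214772]
```

```bash
python3 - <<'E'
from h import *
h,x=push(30,105,10); ctrl.sleep(.1);print(F(),tx())
p=tx(); ctrl.move_linear(P(p[0]-8,105,60),vel=100)
goto(-105,-27)
h,x=push(30,-105,10); ctrl.sleep(.1);print(F(),tx())
o=ctrl.get_obs()
im=eyes.grab_frame("top"); cv2.imwrite("pics/t1.png",cv2.resize(im[140:260,220:420,::-1],None,fx=4,fy=4,interpolation=cv2.INTER_CUBIC))
E
```

```text
y 105 hit True tcp [  5.5 104.1] peg 23.0 F0 [-0.6 -0.5 -0.2] F [ 0.8 -0.  -0. ] t 9.87
[-1.  -0.4 -0.9] [  5.01915241 104.1217792 ]
y -105 hit False tcp [  29.2 -104.6] peg 46.7 F0 [-0.4 -0.9  0.6] F [-4.7  1.2  1.2] t 14.68
[-5.  2.  1.] [  29.17847975 -104.54918509]
```

View pics/t1.png

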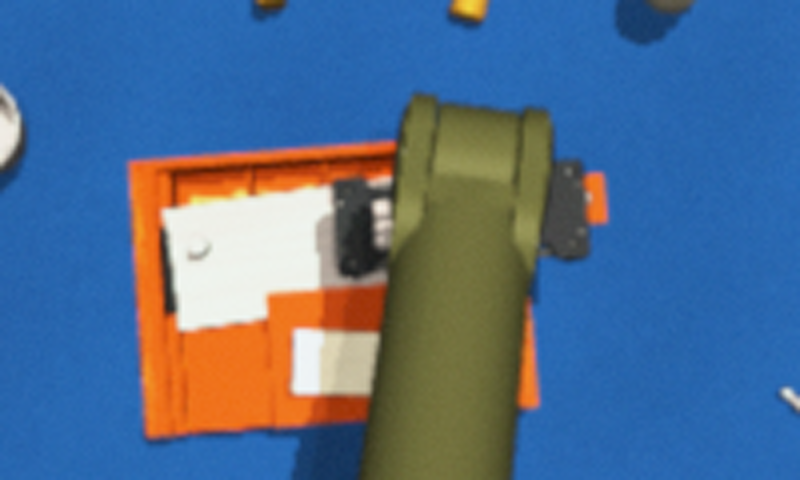

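```bash
python3 - <<'E'
from h import *
last={-105:29.2,105:5}
def go(y,thr):
    goto(y,last[y]-14); h,x=push(51,y,thr); last[y]=x; ctrl.sleep(.1); print("  hold",F())
    ctrl.move_linear(P(x-8,y,60),vel=100)
    return x
h,x=push(51,-105,12); last[-105]=x; ctrl.move_linear(P(x-8,-105,60),vel=100)
y=105
for k in range(4):
    go(y,12); y=-y
    if min(last.values())>45: break
print(last)
E
```

```text
y -105 hit True tcp [  33.  -104.2] peg 50.5 F0 [-5.4  1.8  0.8] F [-0.1  0.3 -1. ] t 15.28
y 105 hit True tcp [ 18.5 104.9] peg 36.0 F0 [-0.2 -0.6  0.4] F [-0.4  0.1  0.3] t 18.86
  hold [ 0.4 -1.2  1.1]
y -105 hit True tcp [  33.9 -105. ] peg 51.4 F0 [0.4 0.1 0.3] F [-0.8 -0.2  0.3] t 22.0
  hold [-0.1  0.  -0.4]
y 105 hit True tcp [ 44.9 105.2] peg 62.4 F0 [0.4 0.6 1.1] F [ 0.9 -0.3  0.3] t 25.94
  hold [-1.2  0.5  0. ]
y -105 hit True tcp [  44.5 -105.3] peg 62.0 F0 [ 0.1 -0.9 -0.6] F [-0.7 -0.   0.4] t 29.33
  hold [-0.8  0.3  0.5]
{-105: np.float64(44.475472645650655), 105: np.float64(44.875927732702145)}
```

```bash
cat >> h.py <<'E'
def press(y,x,target=10,xmax=54):
    while x<xmax:
        ctrl.move_linear(P(x,y,60),vel=15); f=-F()[0]
        if f>target: break
        x+=0.4 if f<4 else 0.25
    print("press",y,"cmd",round(x,2),"tcp",tx().round(2),"F",F(),"t",round(ctrl.get_obs()["t"],2)); return x
E
python3 - <<'E'
from h import *
x=press(-105,43); ctrl.sleep(.2); print(F())
ctrl.move_linear(P(x-8,-105,60),vel=100)
goto(105,32); ctrl.move_linear(P(42,105,60),vel=60)
x=press(105,43); ctrl.sleep(.2); print(F())
ctrl.move_linear(P(x-8,105,60),vel=100)
ctrl.move_linear(P(x-8,105,115),vel=200)
ctrl.move_linear(P(-10,-20,300),vel=300)
ctrl.sleep(.2)
o=ctrl.get_obs(); im=eyes.grab_frame("wrist"); cv2.imwrite("pics/w2.png",im[:,:,::-1])
for n in ("cover_left","cover_right"):
    for r in eyes.place_of("wrist",n)[:1]: print(n,r["conf"],tray(w_at_z(r["point"],o,66)))
print(o["t"])
E
```

```text
press -105 cmd 48.05 tcp [  44.93 -105.05] F [-10.6   0.4   7.1] t 34.27
[-10.9   0.5   7.7]
press 105 cmd 48.35 tcp [ 45.6 105. ] F [-10.5  -0.5   6.7] t 41.31
[-10.4  -0.1   7.3]
cover_left 0.83 [ 63.35983401 102.538482  ]
cover_right 0.9 [  66.37926918 -109.12953875]
43.3
```

View pics/w2.png

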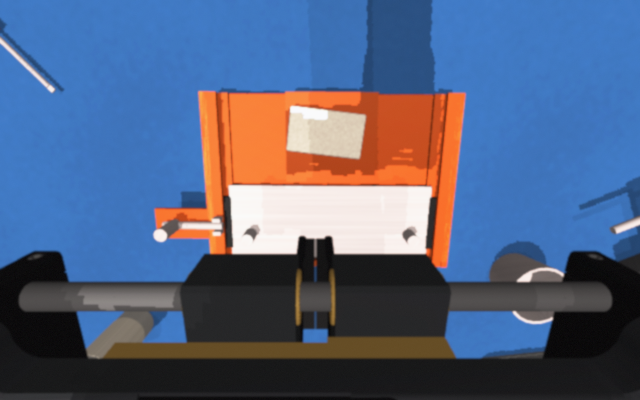

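```bash
python3 - <<'E'
from h import *
ctrl.move_linear(P(-75,-20,300),vel=300); ctrl.sleep(.2)
o=ctrl.get_obs(); im=eyes.grab_frame("wrist"); cv2.imwrite("pics/w3.png",cv2.resize(im[100:280,170:490,::-1],None,fx=2.5,fy=2.5,interpolation=cv2.INTER_CUBIC))
np.save("o3.npy",o,allow_pickle=True); print(o["t"],o["ee_pos"])
E
```

```text
44.0167 [460.77601223  64.13766817 299.87551502]
```

View pics/w3.png

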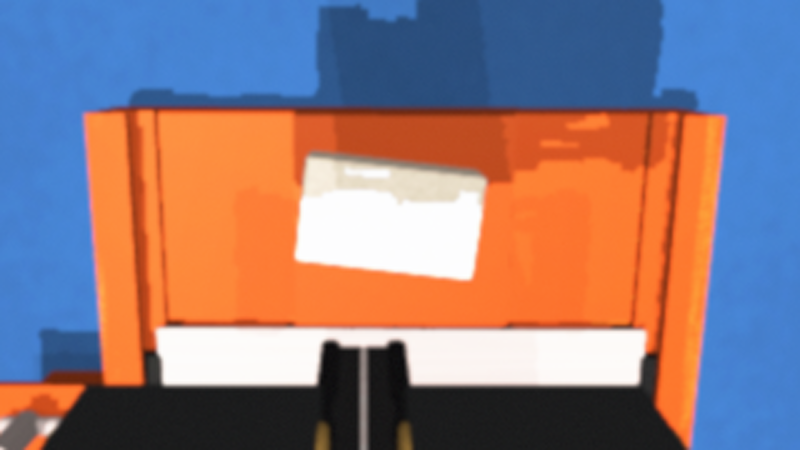

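```bash
python3 - <<'E'
from h import *
ctrl.move_linear(P(75,-20,300),vel=300); ctrl.sleep(.2)
o=ctrl.get_obs(); im=eyes.grab_frame("wrist"); cv2.imwrite("pics/w4.png",cv2.resize(im[60:260,170:490,::-1],None,fx=2.5,fy=2.5,interpolation=cv2.INTER_CUBIC))
print(o["t"],o["ee_pos"])
o3=np.load("o3.npy",allow_pickle=True).item()
for p,z in [((157,327),52),((645,330),52),((85,112),62),((725,115),62)]: print(tray(w_at_z((170+p[0]/2.5,100+p[1]/2.5),o3,z)))
E
```

```text
44.9167 [609.00695902  75.14273042 300.64559542]
[  -1.51716577 -131.12368265]
[ -0.37095098 131.64558541]
[-116.60710515 -157.48118437]
[-115.61648765  158.10797143]
```

View pics/w4.png

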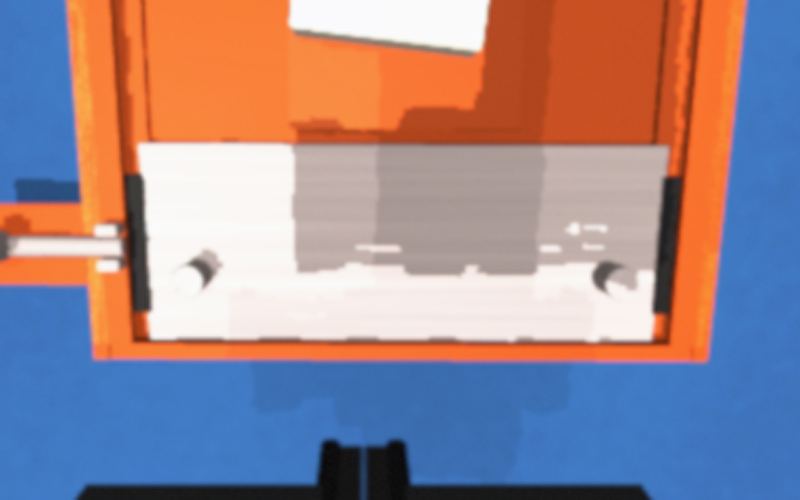

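```bash
python3 - <<'E'
from h import *
ctrl.move_linear(P(33,-105,115),vel=300); ctrl.move_linear(P(33,-105,60),vel=120)
ctrl.move_linear(P(45.5,-105,60),vel=40)
x=press(-105,47.2); ctrl.sleep(1); print(F(),tx())
ctrl.move_linear(P(36,-105,60),vel=100)
ctrl.move_linear(P(36,-105,130),vel=200)
ctrl.move_linear(P(49.5,-238,130),vel=250)
ctrl.move_linear(P(49.5,-238,82),vel=120)
ctrl.sleep(.1); print(F(),ctrl.get_obs()["t"])
h=ctrl.move_linear(P(49.5,-172,82),vel=30,threshold=10)
print(h,tx(),F(),ctrl.get_obs()["t"])
E
```

```text
press -105 cmd 47.95 tcp [  44.99 -105.06] F [-11.7  -0.1  10.3] t 47.9
[-10.6   0.6  10.4] [  44.99828853 -105.06765537]
[ 0.1  0.5 -0.9] 51.0
False [  49.51868869 -174.25754606] [ 1.8 -5.6 -1.8] 53.35
```

```bash
python3 - <<'E'
from h import *
for y in (-171,-170,-169,-168,-167,-166):
    ctrl.move_linear(P(49.5,y,82),vel=20); print(y,tx().round(1),F())
    if F()[1]<-10: break
ctrl.move_linear(P(49.5,-195,82),vel=100); ctrl.move_linear(P(49.5,-195,130),vel=200)
ctrl.move_linear(P(75,-40,300),vel=300); ctrl.sleep(.2)
o=ctrl.get_obs(); im=eyes.grab_frame("wrist"); cv2.imwrite("pics/w5.png",cv2.resize(im[60:260,170:490,::-1],None,fx=2.5,fy=2.5,interpolation=cv2.INTER_CUBIC))
for r in eyes.place_of("wrist","bolt_knob")[:2]: print(r["conf"],tray(w_at_z(r["point"],o,93)))
print(o["t"])
E
```

```text
-171 [  49.5 -174.2] [ 1.6 -8.4 -2.1]
-170 [  49.6 -174.1] [ 1.7 -9.1 -2.2]
-169 [  49.5 -174.1] [  1.9 -10.6  -3.1]
0.77 [  45.9670393  -156.68916228]
56.025
```

View pics/w5.png

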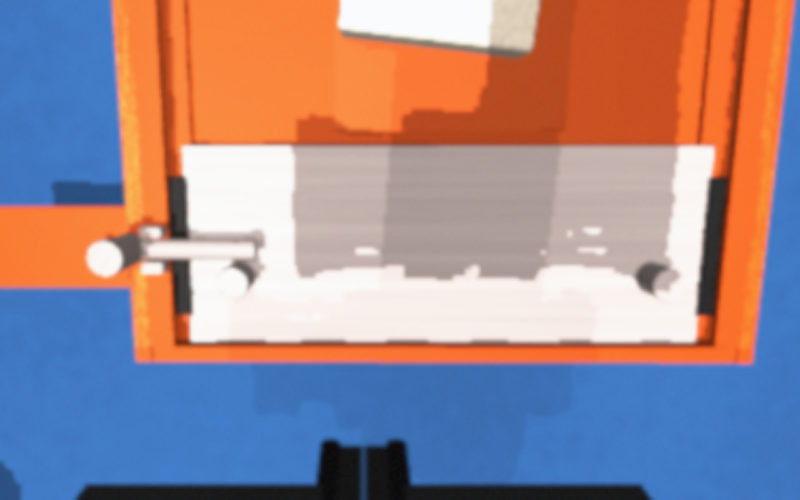

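The picture shows the bolt rod lying behind the right peg, with the knob at (105,258) hard against its stop. The cover is flush with the far wall (row ~343) at both ends.

```bash
python3 -c "
from h import *
print(ctrl.finish_job())"
```

```text
the job is handed in; nothing more can be done
None
```

The cover is home against the far wall at both ends and was pressed there with about 10 N for a second; the bolt is fully in behind the right peg, and the job was handed in at about 56 of 72 s (no verdict was returned).

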